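Open the metering head

TASK

Swing the yellow-knobbed shut-off lever beside the metering head all the way over to its other stop, and leave it there. Then unscrew the head's black cap anticlockwise, re-gripping as needed, lift it off and set it down without dropping it, crown up, in the empty compartment of the blue tray. Do not disturb the other things on the bench.

Things in the scene. Friction and masses are not known exactly. Their poses are not given: they have to be found in the camera images.
- cap_mid (a point): Centre (half-way up) of the black ribbed screw cap: cylinder 54 mm in diameter, 46 mm high, about 0.12 kg; z up its axis, +x along the white pointer line on its crown. Screwed on, this point is 81 to 83 mm above the bench. Loosening takes about 0.2 N m: grip across the diameter with 20 to 40 N. It stays where it is left between twists. To clear the neck raise it 45 mm.
- pot: Metering head, fixed round aluminium pot; origin on the cap's axis at bench height, x towards the shut-off valve, z up. The cap turns anticlockwise from above: its pointer starts 0.32 to 0.62 rad from this x (yaw), the cap comes free from 2.63 rad on (a spring pops it up 2 to 3 mm) and a stop ends the turn at about 2.9 rad, with the pointer by the green mark on the shoulder.
- pot_top (a point): Centre of the top of the head's fixed neck, on the cap's axis, 82 mm above the bench, inside the cap at the start; axes as the pot. The pot's shoulder below the cap has radius 34 mm, 45 mm above the bench; its flange at the bench has radius 45 mm.
- valve (a joint): Angle of the shut-off lever, rad: 0 leaning 0.55 rad to the pot's -y side, 1.1 leaning 0.55 rad to its +y side, where it is shut (both are hard stops). It swings along the pot's y, is light (about 1 N at the knob) and stays where it is left.
- valve_tip (a point): Centre of the yellow ball knob, 26 mm in diameter, on the end of the shut-off lever, 60 mm from the pivot; 73 mm above the bench at either stop, 82 mm upright. The pivot is 22 mm above the bench, 125 mm from the pot's axis along the pot's x, on a block 25 mm high, 50 mm along the pot's x and 70 mm along its y.
- tray: Blue tray fixed to the bench, 170 mm along its x, 250 mm along its y, 40 mm high, floor and walls 5 mm thick, with a wall as high as the sides across its middle (y = 0). Origin: centre of its underside. The compartment on its +y side is empty, the other holds fittings. The grey bin of the same shape is not to be used.
- tray_empty (a point): Centre of the floor (its upper face) of the tray's empty compartment, whose inside is 160 mm along the tray's x and 117 mm along its y. The cap's centre is 23 mm above this point when it stands there.
- fitting: Brass fitting, 30 mm across and 44 mm high, standing in the tray's other compartment; leave alone.
- coupler: Steel coupler, 24 mm across and 50 mm high, standing in the tray's other compartment; leave alone.
- meter: Orange multimeter, 190 x 90 x 36 mm, lying on the bench; leave alone.
- mixer: Green mixing nozzle, about 190 mm long and 24 mm thick, lying on the bench on the robot's right; leave alone.
- can: Blue can, 66 mm across and 95 mm high, standing on the bench; leave alone.
- jar: Jar with a yellow lid, 70 mm across and 90 mm high, standing on the bench; leave alone.
- wrench: Steel wrench, 180 mm long, lying flat on the bench on the robot's left; leave alone.
There are look-alikes about, which are no part of the job. What is shaped like the pot but orange or turquoise is not meant. There is more than one size of the part that bears cap_mid; the job needs the smallest.

How it is judged:
By the outcome, as a careful person would: the job done as asked, in the order asked, and still so for the second after the job is handed in, with the robot touching nothing.
It also fails if it takes over 67 s, if anything falls off the work surface, if the arm or the gripper's body presses on something with over 40 N, if the wrist force passes 120 N, or if a joint passes its speed limit or range.

ROBOT

A 7-joint arm with a two-finger parallel gripper is mounted at the origin on the work surface. World frame = base frame: x ahead of the robot, y to its left, z up, the work surface at z = 0. Lengths are in m, angles in rad, forces in N, time in s.
With the tool pointing down it reaches from about 0.35 to 0.9 m from the base axis. Payload 8.1 kg.
Tool frame: the origin (TCP) lies at the very end of the fingers, on their centre line; the grasp point (between the pads) lies 19 mm behind it (r.grip_point_offset is the distance from the TCP to the grasp point, in m); z points along the fingers, y is the line along which they close (so a half turn about z gives the same grasp; the last joint's range is limited). The gripper opens to 92 mm and grips with 3 to 60 N. Pads are 19 mm wide; open, the fingers measure 130 mm over their backs; the gripper's body (75 mm by 190 mm) begins 47 mm behind the grasp point.
Start: joints at [-0.103, 0.434, 0.025, 1.573, -0.012, 1.134, -0.075], TCP at [0.625, -0, 0.227] pointing down, gripper open.
Joint ranges: [-2.62, 2.62], [-0.44, 2.09], [-1.27, 1.32], [0.08, 2.57], [-1.32, 4.46], [0.12, 2], [-2.74, 2.74]. Speed limits (rad/s): [2.22, 2.22, 3.01, 3.01, 3.14, 3.14, 3.14].

INTERFACE

Orientations are given as a rotation vector (axis times angle).
In Python, from cell import r gives the robot as it stands. The module is installed in compiled form; this text tells all that it offers.
- The arm moves only by the tool jog_arm, never from a script. Its argument "deltas" is a list of rows, each a list of 3 entries, a list of its own where there are three numbers: the shift along the tool's x, y, z in cm, then the turn about the tool's z in rad, then the finger opening in cm, from 0 to 9.18. A call has 1 to 12 rows; each row shifts and turns the commanded pose from where the row before left it, along the tool's axes as they then stand; what a row does not reach is not made up. A row lasts 1/10 s, in which the tool goes at most 50 mm and 8.59 degrees, less where a joint would pass 70% of its speed; a pose out of reach is approached as far as the arm can. A call is refused whole if a number of a shift passes 5 or a number of a turn 0.15, either way. A call with a gripper value outside its range is refused whole. The fingers move at their own pace and stop on an object; "newtons" is the grip in N (left out, the last holds). Time passes only in rows, so rows that do not move let the fingers close. It gives the time, the measured TCP pose, the force, the opening and the grip force at its end, in the units of the state.
- r.read_state(): the state, without advancing time (a new reading comes with each control period).
- r.grab_frame(name): name is "scene" or "side" or "wrist"; returns a dict with "frame" (400x640x3 uint8, red, green, blue), "mtx" (3x3 intrinsics, pixels), "distortion" ([k1, k2, p1, p2, k3] as OpenCV has them; the pictures are not rectified), "extrinsics" (4x4, takes a point from camera to world coordinates); the wrist camera has in their place "T_tool_cam" (4x4, takes a point from camera to tool coordinates, whose origin is the TCP and whose axes are the flange's). Camera axes: x right, y up, looking along -z (the intrinsics and any distortion apply to the point x, -y, -z); pixel columns grow to the right and rows downward; lengths in m; the calibration is good to about 2 mm. A picture is of the moment at which its call begins: read the wrist's pose just before it. There is no depth.
- r.hand_in(): hands the job in; it is judged then, once.
The state is a dict: "t": time; "qpos": joint angles; "qd": joint speeds; "joint_efforts": joint torques, N m; "ee_pos": TCP position; "tcp_rot": TCP orientation; "force": force on the tool from outside, world axes, zero at the start; "ft_torque": the same for the moment, N m; "finger_gap": opening from 0.0 (shut) to 1.0 (fully open); "grasp_force": force on a finger pad.
Only numpy, scipy, OpenCV 4.12 (cv2) and the standard library are available. Lean on these libraries where they do the work, as an engineer would, in place of code of your own. Each camera call takes 0.05 s, during which the arm holds its last target. There are 200 camera calls.

## Working session

There is one attempt and no reset: what is moved stays moved. The work goes in short steps, Python scripts to look and compute and a tool call to move; the robot and the scene stay as the last step left them, time stands still between calls to the robot, and variables do not carry over. Pictures are saved under pics/ and viewed, at most 10 in all, crops included, and the job is handed in when it is done.

Besides the shell and the picture viewer there is one more tool, called by a JSON object that holds its "method" and its "body". jog_arm: Moves the arm, as the interface text tells. Its arguments: {"type":"object","properties":{"deltas":{"type":"array","items":{"type":"array"}},"newtons":{"type":"number"}},"required":["deltas"]}

```bash
mkdir -p pics
cat > h.py <<'E'
import numpy as np, cv2
from scipy.spatial.transform import Rotation as R
from cell import r
def grab(n):
    s=r.read_state(); f=r.grab_frame(n)
    if 'extrinsics' in f: T=np.array(f['extrinsics'])
    else:
        W=np.eye(4); W[:3,:3]=R.from_rotvec(s['tcp_rot']).as_matrix(); W[:3,3]=s['ee_pos']; T=W@np.array(f['T_tool_cam'])
    return dict(im=np.array(f['frame']),K=np.array(f['mtx'],float),D=np.array(f['distortion'],float),T=T)
def ray(f,u,v):
    p=cv2.undistortPoints(np.array([[[u,v]]],float),f['K'],f['D'])[0,0]
    return f['T'][:3,3], f['T'][:3,:3]@np.array([p[0],-p[1],-1])
def onz(f,u,v,z):
    o,d=ray(f,u,v); return o+d*(z-o[2])/d[2]
def proj(f,P):
    P=np.atleast_2d(P); c=(P-f['T'][:3,3])@f['T'][:3,:3]; c=c*[1,-1,-1]
    return cv2.projectPoints(c,np.zeros(3),np.zeros(3),f['K'],f['D'])[0][:,0]
def save(f,n): cv2.imwrite('pics/'+n,f['im'][:,:,::-1])
E
python3 - <<'E'
from h import *
import pickle
fs={n:grab(n) for n in('scene','side','wrist')}
pickle.dump(fs,open('f0.pkl','wb'))
for n,f in fs.items(): save(f,n+'0.png'); print(n,f['T'].round(3).tolist(),f['K'][0,0])
print(r.read_state())
E
```

```text
scene [[-0.683, -0.503, 0.529, 1.182], [0.73, -0.458, 0.507, 0.636], [-0.013, 0.733, 0.68, 0.985], [0.0, 0.0, 0.0, 1.0]] 440.3203908497286
side [[-0.988, 0.084, -0.13, 0.389], [-0.155, -0.536, 0.83, 0.769], [0.0, 0.84, 0.542, 0.602], [0.0, 0.0, 0.0, 1.0]] 371.3255571373234
wrist [[1.0, 0.0, 0.002, 0.625], [-0.001, 0.967, 0.255, 0.069], [-0.002, -0.255, 0.967, 0.384], [0.0, 0.0, 0.0, 1.0]] 356.8310133961143
{'t': 0.15, 'qpos': array([-0.10262032,  0.4350611 ,  0.02494594,  1.57384911, -0.01160125,
        1.13400337, -0.0750787 ]), 'qd': array([-0.00169853, -0.00236877,  0.00062669, -0.00281148,  0.00011498,
       -0.00122662,  0.00156077]), 'joint_efforts': array([ 9.13879558e-04, -6.68263149e+01,  9.85680185e-01, -3.14695251e+01,
       -6.03506877e-02,  3.94195947e-02,  8.07748006e-05]), 'ee_pos': array([ 6.24627936e-01, -1.61039533e-05,  2.26141139e-01]), 'tcp_rot': array([-2.22090431e+00, -2.22090081e+00,  1.40721798e-03]), 'force': array([-0.245302  , -0.09929072,  0.03019463]), 'ft_torque': array([ 0.02666446, -0.03044682, -0.01282045]), 'grasp_force': 0.0, 'finger_gap': 1.0004335493323573}
```

View pics/scene0.png

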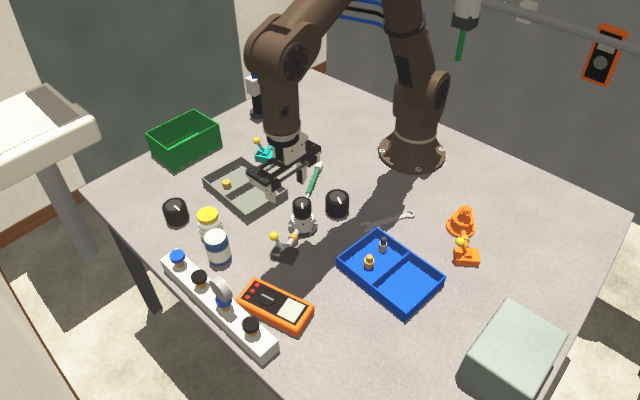

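View pics/side0.png

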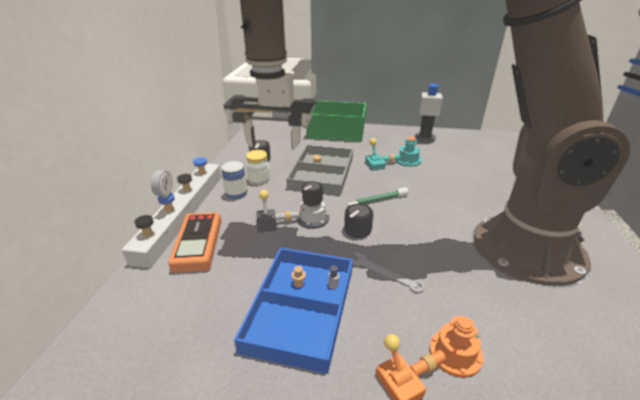

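Candidates: the metering head is the silver pot at scene (302,215), with orange at (461,222) and turquoise at (265,150) as look-alikes. Black caps are at (302,208) on the silver pot, and loose on the bench at (337,203) and (175,211). The meant ones are the silver pot and the cap on it, with the yellow knob at (274,237). The blue tray is at (390,272), and its empty compartment is the right/front one in the scene view. I'll confirm this in an enlarged crop.

Run:
```python
from h import *
import pickle
fs=pickle.load(open('f0.pkl','rb'))
a=fs['scene']['im'][175:275,240:365]; b=fs['side']['im'][165:245,240:385]
a=cv2.resize(a,(500,400),interpolation=3); b=cv2.resize(b,(725,400),interpolation=3)[:, :]
b=cv2.resize(fs['side']['im'][165:245,240:340],(300,240),interpolation=3)
c=np.zeros((400,800,3),np.uint8); c[:,:500]=a; c[:240,500:]=b
c[240:,500:]=cv2.resize(fs['wrist']['im'],(300,160))
cv2.imwrite('pics/crop0.png',c[:,:,::-1])
# yellow knob
def blob(f,lo,hi,box):
    x0,y0,x1,y1=box; h=cv2.cvtColor(f['im'],cv2.COLOR_RGB2HSV)[y0:y1,x0:x1]
    m=cv2.inRange(h,lo,hi); n,l,s,c=cv2.connectedComponentsWithStats(m)
    return [(s[i,4],c[i]+[x0,y0],s[i,:4].tolist()) for i in range(1,n) if s[i,4]>15]
lo,hi=(18,110,110),(32,255,255)
rays=[]
for n,box in(('scene',(262,225,290,255)),('side',(255,180,278,212))):
    bl=blob(fs[n],lo,hi,box); print(n,bl); 
    c=max(bl,key=lambda t:t[0])[1]; print(onz(fs[n],*c,.073)); rays.append(ray(fs[n],*c))
(o1,d1),(o2,d2)=rays
t=np.linalg.lstsq(np.c_[d1,-d2],o2-o1,rcond=None)[0]; print('tri',o1+d1*t[0],o2+d2*t[1])
# black cap
for n,box in(('scene',(285,190,320,225)),('side',(295,175,330,212))):
    bl=blob(fs[n],(0,0,0),(180,255,60),box); print(n,bl)
    c=max(bl,key=lambda t:t[0])[1]; print(onz(fs[n],*c,.082))
# tray
for n in('scene','side'):
    h=cv2.cvtColor(fs[n]['im'],cv2.COLOR_RGB2HSV); m=cv2.inRange(h,(105,150,60),(125,255,255))
    k,l,s,c=cv2.connectedComponentsWithStats(m); i=1+s[1:,4].argmax()
    cn=cv2.findContours((l==i).astype(np.uint8),0,2)[0][0]; hull=cv2.convexHull(cn)
    P=cv2.approxPolyDP(hull,3,True)[:,0]; print(n,s[i])
    for p in P: print(p,onz(fs[n],*p,.04).round(3)[:2],onz(fs[n],*p,0).round(3)[:2])
```

```text
scene [(np.int32(61), array([273.50819672, 235.57377049]), [8, 7, 8, 9])]
[ 0.66679097 -0.0199625   0.073     ]
side [(np.int32(47), array([263.44680851, 194.23404255]), [5, 11, 8, 8])]
[ 0.66728196 -0.02232556  0.073     ]
tri [ 0.66709096 -0.01958077  0.07353097] [ 0.66657233 -0.02030947  0.07434787]
scene [(np.int32(215), array([302.12093023, 211.14883721]), [8, 9, 18, 21])]
[ 0.54999411 -0.02198238  0.082     ]
side []Traceback (most recent call last):
  File "<stdin>", line 25, in <module>
ValueError: max() iterable argument is empty
```

View pics/crop0.png

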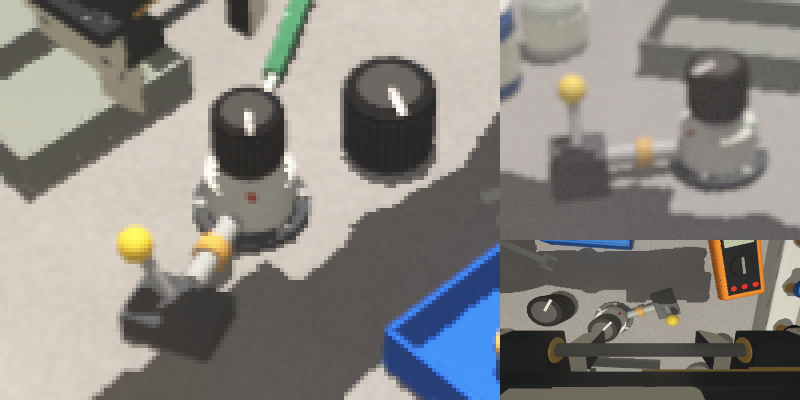

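The crop confirms it: the silver pot carries the smaller cap (the loose one is clearly bigger), with a red mark, a pipe and the valve block. The yellow knob is in front of the block, leaning to one side.

Run:
```python
from h import *
import pickle
fs=pickle.load(open('f0.pkl','rb'))
S,D,W=fs['scene'],fs['side'],fs['wrist']
(o1,d1),(o2,d2)=ray(S,302,208.5),ray(D,312.5,193.7)
print(onz(S,302,208.5,.082),onz(D,312.5,193.7,.082))
t=np.linalg.lstsq(np.c_[d1,-d2],o2-o1,rcond=None)[0]; print('tri cap',o1+d1*t[0],o2+d2*t[1])
# valve block centre top in crops
print('block',onz(S,240+180/4,175+300/4,.025),onz(D,240+80/3,165+150/3,.025))
# crown & pointer in scene ; yellow knob in wrist
print('wrist proj',proj(W,[[.6667,-.02,.073],[.545,-.02,.105]]))
for n in('scene','side'):
    h=cv2.cvtColor(fs[n]['im'],cv2.COLOR_RGB2HSV); m=cv2.inRange(h,(100,120,40),(125,255,255))
    k,l,s,c=cv2.connectedComponentsWithStats(m); i=1+s[1:,4].argmax()
    cn=max(cv2.findContours((l==i).astype(np.uint8),0,2)[0],key=cv2.contourArea); hull=cv2.convexHull(cn)
    P=cv2.approxPolyDP(hull,4,True)[:,0]; print(n,s[i])
    for p in P: print(p,onz(fs[n],*p.astype(float),.04).round(3)[:2],onz(fs[n],*p.astype(float),0).round(3)[:2])
# other caps, can
```

```text
[ 0.54234311 -0.0299428   0.082     ] [ 0.53734642 -0.0310901   0.082     ]
tri cap [ 0.53925671 -0.03315409  0.07764365] [ 0.53801587 -0.03469371  0.07965769]
block [0.6552574  0.01006965 0.025     ] [0.65520512 0.00308587 0.025     ]
wrist proj [[366.77370199 199.19116548]
 [223.05283456 209.90062478]]
scene [ 336  227  110   95 5203]
[376 227] [0.422 0.154] [0.39  0.134]
[445 276] [0.441 0.4  ] [0.409 0.39 ]
[405 321] [0.624 0.399] [0.601 0.389]
[336 265] [0.607 0.16 ] [0.583 0.14 ]
[339 254] [0.572 0.141] [0.547 0.12 ]
side [ 235  248  118  125 9349]
[280 248] [0.583 0.143] [0.596 0.098]
[352 260] [0.416 0.157] [0.418 0.114]
[326 372] [0.435 0.423] [0.439 0.398]
[237 352] [0.588 0.411] [0.603 0.385]
[235 338] [0.601 0.385] [0.616 0.358]
```

View pics/wrist0.png

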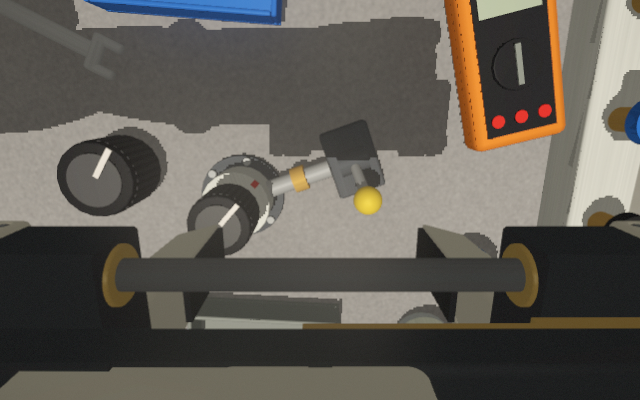

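The wrist view shows the crown centre at about (221,225), the pointer tip near (238,206), the knob at (368,201) on the -y side, and the pipe pointing right and slightly up.

Run:
```python
from h import *
import pickle
fs=pickle.load(open('f0.pkl','rb')); W=fs['wrist']
c=onz(W,221,225,.105); k=onz(W,368,201,.073); print('cap',c,'knob',k,np.linalg.norm((k-c)[:2]))
yaw=np.arctan2(*(k-c)[[1,0]])+np.arctan2(31.4,125); print('pot yaw',yaw)
a,b=onz(W,238,206,.105),onz(W,219,227,.105); print('pointer',np.arctan2(*(a-b)[[1,0]]))
a,b=onz(W,276,188,.022),onz(W,328,167,.022); print('pipe yaw',np.arctan2(*(b-a)[[1,0]]))
```

```text
cap [ 0.5423821  -0.03311071  0.105     ] knob [ 0.66786745 -0.02170417  0.073     ] 0.1260027096158298
pot yaw 0.3367580342099849
pointer 0.8239723151842486
pipe yaw 0.3897522787047258
```

{"method": "jog_arm", "body": {"deltas": [[[-2, 1.9, 0], 0, 0], [[-2, 1.9, 0], 0, 0], [[-1.9, 1.8, 0], 0, 0], [[0, 0, 2], -0.12, 0], [[0, 0, 3], -0.12, 0], [[0, 0, 3], -0.11, 0], [[0, 0, 2], 0, 0], [[0, 0, 0], 0, 0]], "newtons": 20}}

```text
t: 0.95
ee_pos: [0.6786, -0.0591, 0.1231]
tcp_rot: [-1.798, -2.57, 0.006]
force: [-0.5, 0.2, 1.0]
finger_gap: 0.355
grasp_force: 0.0
```

Run:
```python
from h import *
s=r.read_state(); print(s['ee_pos'],R.from_rotvec(s['tcp_rot']).as_matrix().round(3),s['qpos'].round(3),s['finger_gap'])
```

```text
[ 0.67856181 -0.05912387  0.12307334] [[-0.343  0.939 -0.006]
 [ 0.939  0.343  0.   ]
 [ 0.002 -0.006 -1.   ]] [ 0.036  0.619 -0.044  1.527  0.03   1.003  0.333] 0.35450914821349694
```

{"method": "jog_arm", "body": {"deltas": [[[0, 0, 2], 0, 0], [[0, 0, 2], 0, 0], [[0, 0, 1.8], 0, 0], [[0, 0, 0], 0, 0], [[0, 0, 0], 0, 0], [[0, 0, 0], 0, 0]]}}

```text
t: 1.55
ee_pos: [0.6821, -0.059, 0.0705]
tcp_rot: [1.8, 2.572, 0.002]
force: [0.1, -0.3, 0.8]
finger_gap: 0.006
grasp_force: 0.0
```

{"method": "jog_arm", "body": {"deltas": [[[1, 0, 0], 0, 0], [[1, 0, 0], 0, 0], [[1, 0, 0], 0, 0], [[1, 0, 0], 0, 0], [[1, 0, 0], 0, 0], [[1, 0, 0], 0, 0], [[0, 0, 0], 0, 0]]}}

```text
t: 2.25
ee_pos: [0.6596, 0.0002, 0.0686]
tcp_rot: [-1.796, -2.575, -0.001]
force: [-1.0, 0.1, -0.1]
finger_gap: 0.008
grasp_force: 0.0
```

{"method": "jog_arm", "body": {"deltas": [[[0.6, 0, 0], 0, 0], [[0.5, 0, 0], 0, 0], [[0.3, 0, 0], 0, 0], [[0, 0, 0], 0, 0], [[0, 0, 0], 0, 0]]}}

```text
t: 2.75
ee_pos: [0.6556, 0.0106, 0.0687]
tcp_rot: [-1.801, -2.574, -0.0]
force: [-0.5, -0.3, -1.2]
finger_gap: 0.007
grasp_force: 0.0
```

{"method": "jog_arm", "body": {"deltas": [[[0.3, 0, 0], 0, 0], [[0.3, 0, 0], 0, 0], [[0, 0, 0], 0, 0], [[0, 0, 0], 0, 0]]}}

```text
t: 3.15
ee_pos: [0.6542, 0.0141, 0.0688]
tcp_rot: [1.802, 2.571, -0.002]
force: [2.0, -5.0, -1.9]
finger_gap: 0.005
grasp_force: 2.9
```

```bash
cat > knob.py <<'E'
from h import *
def knob(n,box=120):
    f=grab(n); g=proj(f,[[.646,.038,.073]])[0]
    m=cv2.inRange(cv2.cvtColor(f['im'],cv2.COLOR_RGB2HSV),(18,110,110),(32,255,255))
    k,l,s,c=cv2.connectedComponentsWithStats(m)
    for i in range(1,k):
        if s[i,4]>12 and np.hypot(*(c[i]-g))<40: print(n,'exp',g.round(1),'got',c[i].round(1),s[i,4],onz(f,*c[i],.073).round(4))
    return f
if __name__=='__main__':
    for n in('scene','side','wrist'): f=knob(n)
E
python3 knob.py
```

```text
scene exp [293.5 242. ] got [271.3 224.4] 16 [ 0.6418 -0.056   0.073 ]
scene exp [293.5 242. ] got [293.  242.4] 76 [0.6479 0.038  0.073 ]
side exp [264.8 207.8] got [264.6 208. ] 59 [0.6464 0.0388 0.073 ]
wrist exp [320.7 198.3] got [321.7 201.8] 2630 [0.647  0.0366 0.073 ]
```

{"method": "jog_arm", "body": {"deltas": [[[-1.5, 0, 0], 0, 0], [[-1.5, 0, -1], 0, 0], [[-1.5, 0, -4], 0, 9.1], [[0, -2, -4], 0, 9.1], [[0, -4, -4], 0, 9.1], [[0, -4, 0], 0, 9.1], [[0, -2.2, 0], 0, 9.1], [[0, 0, 0], 0, 9.1], [[0, 0, 0], 0, 9.1]]}}

```text
t: 4.2
ee_pos: [0.5592, -0.0673, 0.1952]
tcp_rot: [1.802, 2.572, 0.002]
force: [0.9, 0.2, 0.4]
finger_gap: 0.566
grasp_force: 0.0
```

Run:
```python
from knob import *
f=knob('wrist'); save(f,'wrist1.png')
print(proj(f,[[.5415,-.033,.105]]),r.read_state()['ee_pos'])
```

```text
wrist exp [474.3  97.1] got [474.9  99.1] 991 [0.6471 0.0368 0.073 ]
[[312.36601424 143.27560885]] [ 0.55975744 -0.06663798  0.19481329]
```

View pics/wrist1.png

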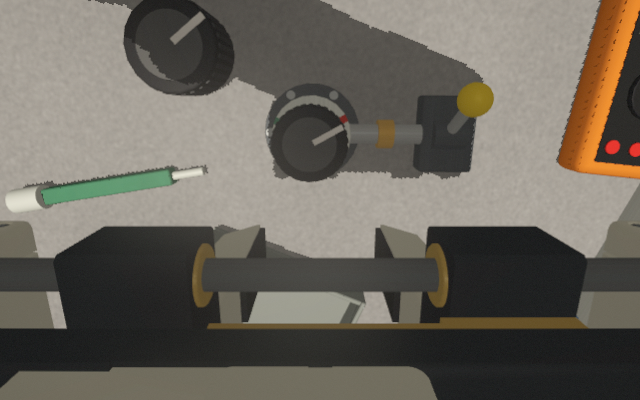

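The crown centre is at (311,142), which matches the prediction of (312,143). The knob at (475,99) stayed on the shut side.

{"method": "jog_arm", "body": {"deltas": [[[1.9, -0.3, 0], 0, 9.1], [[1.9, -0.3, 0], 0, 9.1], [[0, 0, 1], 0.12, 9.1], [[0, 0, 1], 0.12, 9.1], [[0, 0, 1], 0.12, 9.1], [[0, 0, 1], 0.12, 9.1], [[0, 0, 1], 0.12, 9.1], [[0, 0, 0], 0.12, 9.1], [[0, 0, 0], 0.12, 9.1], [[0, 0, 0], 0.12, 9.1], [[0, 0, 0], 0.12, 9.1], [[0, 0, 0], 0.12, 9.1]]}}

```text
t: 5.45
ee_pos: [0.5413, -0.0321, 0.1439]
tcp_rot: [2.942, 1.102, 0.0]
force: [-0.2, 0.6, 0.3]
finger_gap: 0.997
grasp_force: 0.0
```

{"method": "jog_arm", "body": {"deltas": [[[0, 0, 0], 0, 9.1], [[0, 0, 0], 0, 9.1]]}}

```text
t: 5.65
ee_pos: [0.5408, -0.0323, 0.1439]
tcp_rot: [2.937, 1.114, -0.0]
force: [-0.5, -0.2, -1.1]
finger_gap: 0.992
grasp_force: 0.0
```

Run:
```python
from h import *
s=r.read_state(); M=R.from_rotvec(s['tcp_rot']).as_matrix(); print(s['ee_pos'],M[:2].round(3),s['qpos'].round(3),s['finger_gap'])
d=np.array([.5415,-.033,.063])-s['ee_pos']; print('tool cm',M.T@d*100)
```

```text
[ 0.54082112 -0.03227434  0.14391051] [[ 0.748  0.663  0.   ]
 [ 0.663 -0.748 -0.   ]] [-0.192  0.388  0.203  1.891 -0.099  0.872 -0.785] 0.9922636679446126
tool cm [3.62450792e-03 9.81955259e-02 8.09106433e+00]
```

{"method": "jog_arm", "body": {"deltas": [[[0, 0.1, 2], 0, 9.1], [[0, 0, 2], 0, 9.1], [[0, 0, 2], 0, 9.1], [[0, 0, 1.2], 0, 9.1], [[0, 0, 0.9], 0, 9.1], [[0, 0, 0], 0, 9.1], [[0, 0, 0], 0, 9.1]]}}

```text
t: 6.35
ee_pos: [0.5411, -0.0335, 0.0635]
tcp_rot: [2.939, 1.109, 0.001]
force: [-0.3, -0.4, 0.5]
finger_gap: 0.99
grasp_force: 0.0
```

{"method": "jog_arm", "body": {"deltas": [[[0, 0, 0], 0, 5.6], [[0, 0, 0], 0, 4.5], [[0, 0, 0], 0, 4.5], [[0, 0, 0], 0, 4.5], [[0, 0, 0], 0, 4.5], [[0, 0, 0], 0, 4.5], [[0, 0, 0], 0, 4.5], [[0, 0, 0], 0, 4.5]], "newtons": 30}}

```text
t: 7.15
ee_pos: [0.5411, -0.0337, 0.0632]
tcp_rot: [2.94, 1.107, 0.001]
force: [1.3, -1.3, 1.4]
finger_gap: 0.585
grasp_force: 30.0
```

{"method": "jog_arm", "body": {"deltas": [[[0, 0, 0], -0.05, 4.5], [[0, 0, 0], -0.1, 4.5], [[0, 0, 0], -0.1, 4.5], [[0, 0, 0], -0.1, 4.5], [[0, 0, 0], -0.1, 4.5], [[0, 0, 0], -0.1, 4.5], [[0, 0, 0], -0.1, 4.5], [[0, 0, 0], 0, 4.5]]}}

```text
t: 7.95
ee_pos: [0.5408, -0.0332, 0.0634]
tcp_rot: [-2.43, -1.991, -0.001]
force: [-1.0, 0.7, 4.7]
finger_gap: 0.584
grasp_force: 30.0
```

```bash
cat > st.py <<'E'
from h import *
s=r.read_state(); M=R.from_rotvec(s['tcp_rot']).as_matrix(); print(s['ee_pos'].round(4),'yaw of tool y',np.arctan2(M[1,1],M[0,1]).round(3),s['qpos'].round(3),s['finger_gap'].round(3),s['force'].round(1),s['ft_torque'].round(2))
E
python3 st.py
```

```text
Traceback (most recent call last):
  File "st.py", line 2, in <module>
    s=r.read_state(); M=R.from_rotvec(s['tcp_rot']).as_matrix(); print(s['ee_pos'].round(4),'yaw of tool y',np.arctan2(M[1,1],M[0,1]).round(3),s['qpos'].round(3),s['finger_gap'].round(3),s['force'].round(1),s['ft_torque'].round(2))
                                                                                                                                                                  ^^^^^^^^^^^^^^^^^^^^^
AttributeError: 'float' object has no attribute 'round'
```

```bash
sed -i "s/s\['finger_gap'\].round(3)/s['finger_gap']/" st.py; python3 st.py
```

```text
[ 0.5408 -0.0332  0.0634] yaw of tool y -0.198 [-0.034  0.496 -0.004  1.951  0.002  0.694 -0.237] 0.5841378807553801 [-1.   0.7  4.7] [0.1  0.19 0.1 ]
```

{"method": "jog_arm", "body": {"deltas": [[[0, 0, 0], -0.1, 4.5], [[0, 0, 0], -0.1, 4.5], [[0, 0, 0], -0.1, 4.5], [[0, 0, 0], -0.1, 4.5], [[0, 0, 0], -0.1, 4.5], [[0, 0, 0], -0.1, 4.5], [[0, 0, 0], -0.1, 4.5], [[0, 0, 0], -0.1, 4.5], [[0, 0, 0], 0, 4.5]]}}

```text
t: 8.85
ee_pos: [0.5407, -0.0332, 0.0634]
tcp_rot: [-1.464, -2.779, -0.0]
force: [-2.2, 0.3, 7.8]
finger_gap: 0.588
grasp_force: 30.0
```

```bash
python3 st.py; python3 -c "
from h import *
f=grab('scene'); g=proj(f,[[.541,-.033,.09]])[0].astype(int); print(g)
a=f['im'][g[1]-40:g[1]+40,g[0]-50:g[0]+50]; d=grab('side'); g=proj(d,[[.541,-.033,.09]])[0].astype(int)
b=d['im'][g[1]-40:g[1]+40,g[0]-50:g[0]+50]
cv2.imwrite('pics/tw.png',cv2.resize(np.hstack([a,b]),(800,320),interpolation=3)[:,:,::-1])"
```

```text
[ 0.5407 -0.0332  0.0634] yaw of tool y 0.601 [ 0.125  0.509 -0.22   1.937  0.163  0.713  0.409] 0.5879462958832442 [-2.2  0.3  7.8] [0.1  0.37 0.09]
[301 205]
```

View pics/tw.png

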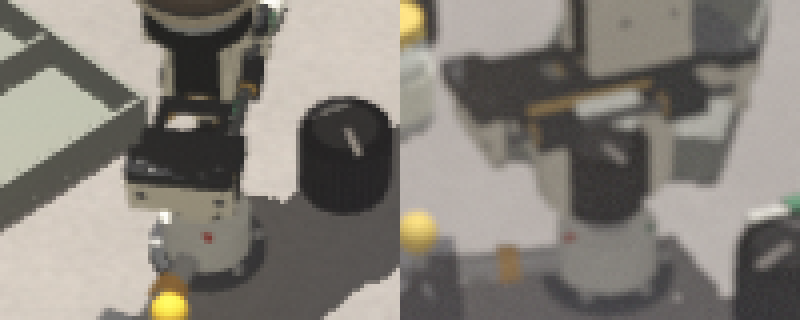

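The pointer has turned with the gripper and the pads hold the cap without slipping. I'll continue to the freeing angle.

{"method": "jog_arm", "body": {"deltas": [[[0, 0, -0.05], -0.1, 4.5], [[0, 0, 0], -0.1, 4.5], [[0, 0, 0], -0.1, 4.5], [[0, 0, -0.05], -0.1, 4.5], [[0, 0, 0], -0.1, 4.5], [[0, 0, 0], -0.1, 4.5], [[0, 0, 0], -0.1, 4.5], [[0, 0, 0], 0, 4.5]]}}

```text
t: 9.75
ee_pos: [0.5398, -0.0336, 0.0641]
tcp_rot: [-0.422, -3.111, 0.001]
force: [-3.8, -0.4, 6.7]
finger_gap: 0.585
grasp_force: 30.0
```

```bash
python3 st.py
```

```text
[ 0.5398 -0.0336  0.0641] yaw of tool y 1.301 [ 0.26   0.532 -0.406  1.925  0.3    0.745  0.982] 0.5852715512621712 [-3.8 -0.4  6.7] [-0.05  0.61  0.04]
```

{"method": "jog_arm", "body": {"deltas": [[[0, 0, 0], -0.05, 4.5], [[0, 0, 0], -0.05, 4.5], [[0, 0, 0], 0, 4.5]]}}

```text
t: 10.05
ee_pos: [0.5397, -0.0337, 0.064]
tcp_rot: [-0.269, -3.128, 0.001]
force: [-4.1, -1.0, 6.9]
finger_gap: 0.581
grasp_force: 30.0
```

```bash
python3 st.py
```

```text
[ 0.5397 -0.0337  0.064 ] yaw of tool y 1.399 [ 0.278  0.536 -0.432  1.924  0.32   0.751  1.062] 0.5808524313446546 [-4.1 -1.   6.9] [-0.08  0.69  0.05]
```

{"method": "jog_arm", "body": {"deltas": [[[0, 0, 0], -0.05, 4.5], [[0, 0, 0], -0.03, 4.5], [[0, 0, 0], 0, 4.5]]}}

```text
t: 10.35
ee_pos: [0.5396, -0.0338, 0.064]
tcp_rot: [-0.145, -3.136, 0.001]
force: [-3.6, -0.2, 7.6]
finger_gap: 0.582
grasp_force: 30.0
```

```bash
python3 st.py
python3 - <<'E'
from h import *
out=[]
for n in('scene','side'):
    f=grab(n); g=proj(f,[[.541,-.033,.09]])[0].astype(int)
    out.append(f['im'][g[1]-40:g[1]+40,g[0]-50:g[0]+50])
cv2.imwrite('pics/tw2.png',cv2.resize(np.hstack(out),(800,320),interpolation=3)[:,:,::-1])
E
```

```text
[ 0.5396 -0.0338  0.064 ] yaw of tool y 1.478 [ 0.293  0.54  -0.453  1.923  0.335  0.755  1.127] 0.5824808477967807 [-3.6 -0.2  7.6] [-0.11  0.81 -0.01]
```

View pics/tw2.png

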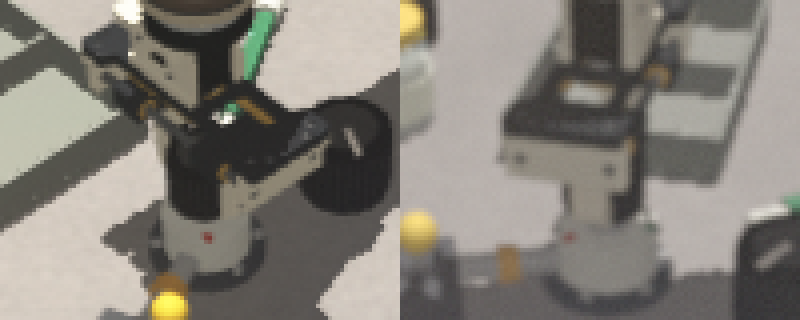

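The pointer is hidden by the gripper. The turn so far is about 2.33 rad, which puts the pointer near 2.8. I'll test with a small lift.

{"method": "jog_arm", "body": {"deltas": [[[0, 0, -0.3], 0, 4.5], [[0, 0, -0.2], 0, 4.5], [[0, 0, 0], 0, 4.5]]}}

```text
t: 10.75
ee_pos: [0.5398, -0.0339, 0.0688]
tcp_rot: [-0.144, -3.136, 0.001]
force: [-3.6, -1.5, 1.0]
finger_gap: 0.585
grasp_force: 30.0
```

```bash
python3 st.py
```

```text
[ 0.5398 -0.0339  0.0688] yaw of tool y 1.479 [ 0.296  0.534 -0.456  1.919  0.33   0.765  1.133] 0.5848761233455161 [-3.6 -1.5  1. ] [-0.21  0.98 -0.05]
```

It came free with the force near zero. Now to lift it fully and carry it toward the tray.

{"method": "jog_arm", "body": {"deltas": [[[0, 0, -1], 0, 4.5], [[0, 0, -2], 0, 4.5], [[0, 0, -2], 0, 4.5], [[0, 0, -2], 0, 4.5], [[0, 0, -2], 0, 4.5], [[0, 0, -2], 0, 4.5], [[0, 0, -2], 0, 4.5], [[0, 0, 0], 0, 4.5]]}}

```text
t: 11.55
ee_pos: [0.5431, -0.0328, 0.2025]
tcp_rot: [0.142, 3.132, 0.001]
force: [1.1, 0.6, -1.2]
finger_gap: 0.584
grasp_force: 30.0
```

{"method": "jog_arm", "body": {"deltas": [[[0.2, 1.5, 0], 0, 4.5], [[0.4, 2.5, 0], 0, 4.5], [[0.5, 3, 0], 0, 4.5], [[0.5, 3, 0], 0, 4.5], [[0.5, 3, 0], 0, 4.5], [[0.5, 3, 0], 0, 4.5], [[0.5, 3, 0], 0, 4.5], [[0.5, 3, 0], 0, 4.5], [[0.4, 2.5, 0], 0, 4.5], [[0.2, 1.5, 0], 0, 4.5], [[0, 0, 0], 0, 4.5]]}}

```text
t: 12.65
ee_pos: [0.5212, 0.2324, 0.1985]
tcp_rot: [-0.136, -3.137, -0.002]
force: [-0.0, 0.3, -1.4]
finger_gap: 0.582
grasp_force: 30.0
```

{"method": "jog_arm", "body": {"deltas": [[[0, 0, 0], 0.12, 4.5], [[0, 0, 0], 0.12, 4.5], [[0, 0, 0], 0.12, 4.5], [[0, 0, 0], 0.12, 4.5], [[0, 0, 0], 0.12, 4.5], [[0, 0, 0], 0.12, 4.5], [[0, 0, 0], 0.12, 4.5], [[0, 0, 0], 0.12, 4.5], [[0, 0, 0], 0.12, 4.5], [[0, 0, 0], 0.12, 4.5], [[0, 0, 0], 0.12, 4.5], [[0, 0, 0], 0.12, 4.5]]}}

```text
t: 13.85
ee_pos: [0.5226, 0.2275, 0.1986]
tcp_rot: [2.184, 2.258, -0.002]
force: [0.1, 0.4, -2.2]
finger_gap: 0.584
grasp_force: 30.0
```

{"method": "jog_arm", "body": {"deltas": [[[0, 0, 0], 0.12, 4.5], [[0, 0, 0], 0, 4.5], [[0, 0, 0], 0, 4.5]]}}

```text
t: 14.15
ee_pos: [0.5226, 0.2283, 0.1988]
tcp_rot: [2.306, 2.133, -0.001]
force: [-0.8, 0.3, -1.2]
finger_gap: 0.586
grasp_force: 30.0
```

```bash
python3 st.py
python3 - <<'E'
from h import *
f=grab('wrist'); c=np.array([.519,.333]); ex=np.array([.997,-.077]); ey=np.array([.077,.997])
im=f['im'].copy()
for a,b in((80,58.5),(-80,58.5),(-80,-58.5),(80,-58.5)):
    p=proj(f,[[*(c+ex*a/1e3+ey*b/1e3),.04]])[0]; cv2.circle(im,tuple(int(x) for x in p),4,(255,255,0),-1); print(p.round())
e=grab('side')
o=np.zeros((560,640,3),np.uint8); o[:400]=im; o[400:]=cv2.resize(e['im'][150:390,180:420],(160,160)).repeat(1,0).repeat(4,1) if 0 else 0
o[400:,:256]=cv2.resize(e['im'][150:400,180:580],(256,160))
cv2.imwrite('pics/tray.png',o[:,:,::-1])
E
```

```text
[0.5226 0.2283 0.1988] yaw of tool y -0.078 [-0.341  0.386 -0.224  1.731  0.098  1.036 -0.676] 0.5861713696414185 [-0.8  0.3 -1.2] [-0.02 -0.01 -0.01]
[406. -25.]
[204. -25.]
[215. 125.]
[398. 125.]
```

View pics/tray.png

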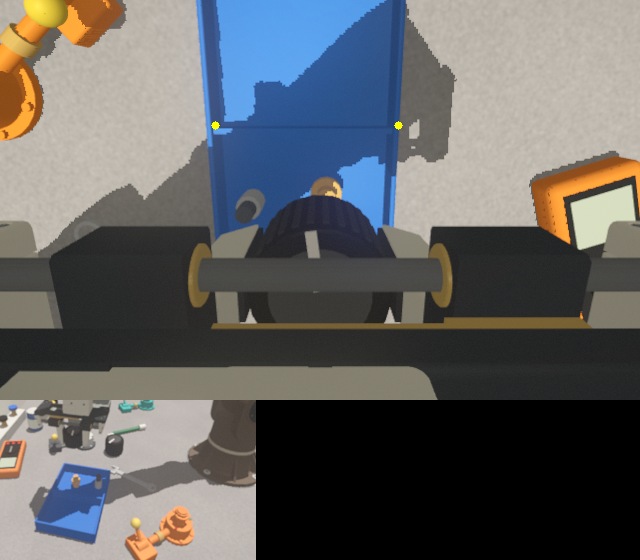

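The cap is held crown up. The predicted compartment corners (yellow, 215,125 and 398,125) fall on the tray's divider, so the tray pose is good. The fittings are in the near half.

{"method": "jog_arm", "body": {"deltas": [[[1.7, -0.2, 0], 0, 4.5], [[1.8, -0.2, 0], 0, 4.5], [[1.8, -0.2, 0], 0, 4.5], [[1.8, -0.2, 0], 0, 4.5], [[1.8, -0.2, 0], 0, 4.5], [[1.5, -0.2, 0], 0, 4.5], [[0, 0, 0], 0, 4.5], [[0, 0, 0], 0, 4.5]]}}

```text
t: 15.05
ee_pos: [0.5188, 0.3338, 0.1988]
tcp_rot: [2.308, 2.131, -0.001]
force: [0.7, -1.4, -1.4]
finger_gap: 0.584
grasp_force: 30.0
```

```bash
python3 st.py
python3 - <<'E'
from h import *
s=r.read_state(); M=R.from_rotvec(s['tcp_rot']).as_matrix(); print((M.T@(np.array([.519,.333,.02])-s['ee_pos'])*100).round(2), M[2])
E
```

```text
[0.5188 0.3338 0.1988] yaw of tool y -0.079 [-0.496  0.46  -0.235  1.613  0.118  1.083 -0.843] 0.5843206614437181 [ 0.7 -1.4 -1.4] [-0.04 -0.01 -0.02]
[-0.07  0.03 17.88] [-7.48867648e-04 -1.21647161e-04 -9.99999712e-01]
```

{"method": "jog_arm", "body": {"deltas": [[[0, 0, 2], 0, 4.5], [[0, 0, 3], 0, 4.5], [[0, 0, 3], 0, 4.5], [[0, 0, 3], 0, 4.5], [[0, 0, 3], 0, 4.5], [[0, 0, 2], 0, 4.5], [[0, 0, 1.5], 0, 4.5], [[0, 0, 0.4], 0, 4.5], [[0, 0, 0], 0, 4.5], [[0, 0, 0], 0, 4.5]]}}

```text
t: 16.05
ee_pos: [0.5197, 0.3342, 0.0212]
tcp_rot: [2.309, 2.13, 0.003]
force: [0.0, -0.3, -1.1]
finger_gap: 0.586
grasp_force: 30.0
```

{"method": "jog_arm", "body": {"deltas": [[[0, 0, 0.3], 0, 4.5], [[0, 0, 0.2], 0, 4.5], [[0, 0, 0.1], 0, 4.5], [[0, 0, 0], 0, 4.5], [[0, 0, 0], 0, 4.5]]}}

```text
t: 16.55
ee_pos: [0.5189, 0.3339, 0.0141]
tcp_rot: [2.309, 2.131, 0.0]
force: [-0.5, -0.0, -0.7]
finger_gap: 0.582
grasp_force: 30.0
```

{"method": "jog_arm", "body": {"deltas": [[[0, 0, 0.15], 0, 4.5], [[0, 0, 0.15], 0, 4.5], [[0, 0, 0], 0, 4.5], [[0, 0, 0], 0, 4.5]]}}

```text
t: 16.95
ee_pos: [0.5188, 0.3339, 0.011]
tcp_rot: [-2.309, -2.131, 0.0]
force: [0.2, 0.1, -0.9]
finger_gap: 0.588
grasp_force: 30.0
```

{"method": "jog_arm", "body": {"deltas": [[[0, 0, 0.1], 0, 4.5], [[0, 0, 0], 0, 4.5], [[0, 0, 0], 0, 4.5]]}}

```text
t: 17.25
ee_pos: [0.5189, 0.3339, 0.0101]
tcp_rot: [2.309, 2.131, -0.0]
force: [0.3, 0.2, -0.9]
finger_gap: 0.585
grasp_force: 30.0
```

{"method": "jog_arm", "body": {"deltas": [[[0, 0, 0.1], 0, 4.5], [[0, 0, 0], 0, 4.5], [[0, 0, 0], 0, 4.5]]}}

```text
t: 17.55
ee_pos: [0.5189, 0.3338, 0.0091]
tcp_rot: [2.309, 2.131, -0.0]
force: [0.3, 0.2, -1.5]
finger_gap: 0.582
grasp_force: 30.0
```

{"method": "jog_arm", "body": {"deltas": [[[0, 0, 0.07], 0, 4.5], [[0, 0, 0], 0, 4.5], [[0, 0, 0], 0, 4.5]]}}

```text
t: 17.85
ee_pos: [0.5189, 0.3339, 0.009]
tcp_rot: [2.309, 2.131, 0.0]
force: [-2.5, -1.2, 5.6]
finger_gap: 0.584
grasp_force: 30.0
```

It touched down: 5.6 N upward at TCP z = 9 mm, as expected. Now to release and withdraw.

{"method": "jog_arm", "body": {"deltas": [[[0, 0, 0], 0, 5.8], [[0, 0, 0], 0, 6.5], [[0, 0, 0], 0, 7.2], [[0, 0, 0], 0, 7.2], [[0, 0, 0], 0, 7.2], [[0, 0, -0.5], 0, 7.2], [[0, 0, -1], 0, 7.2], [[0, 0, -2], 0, 7.2], [[0, 0, -3], 0, 7.2], [[0, 0, -4], 0, 7.2], [[0, 0, -4], 0, 7.2], [[0, 0, -3], 0, 7.2]]}}

```text
t: 19.05
ee_pos: [0.5193, 0.3344, 0.1872]
tcp_rot: [2.308, 2.131, 0.005]
force: [1.2, 0.4, -1.1]
finger_gap: 0.782
grasp_force: 0.0
```

{"method": "jog_arm", "body": {"deltas": [[[-2, 0, -1], 0, 7.2], [[-3, 0, -1], 0, 7.2], [[-3, 0, 0], 0, 7.2], [[-2, 0, 0], 0, 7.2], [[0, 0, 0], 0, 7.2], [[0, 0, 0], 0, 7.2]]}}

```text
t: 19.65
ee_pos: [0.5107, 0.2333, 0.2036]
tcp_rot: [2.31, 2.129, -0.0]
force: [-0.3, -0.1, -0.8]
finger_gap: 0.782
grasp_force: 0.0
```

Run:
```python
from knob import *
f=knob('scene'); e=knob('side'); w=grab('wrist')
o=np.zeros((600,800,3),np.uint8)
o[:325,:520]=cv2.resize(f['im'][120:330,130:466],(520,325),interpolation=3)
o[325:,:440]=cv2.resize(e['im'][120:400,130:578],(440,275),interpolation=3)
o[400:,480:800]=cv2.resize(w['im'],(320,200))
cv2.imwrite('pics/final.png',o[:,:,::-1]); print(r.read_state()['t'])
```

```text
scene exp [293.5 242. ] got [293.1 240.3] 98 [0.6423 0.0328 0.073 ]
side exp [264.8 207.8] got [264.8 207.7] 59 [0.6463 0.0374 0.073 ]
19.8
```

View pics/final.png

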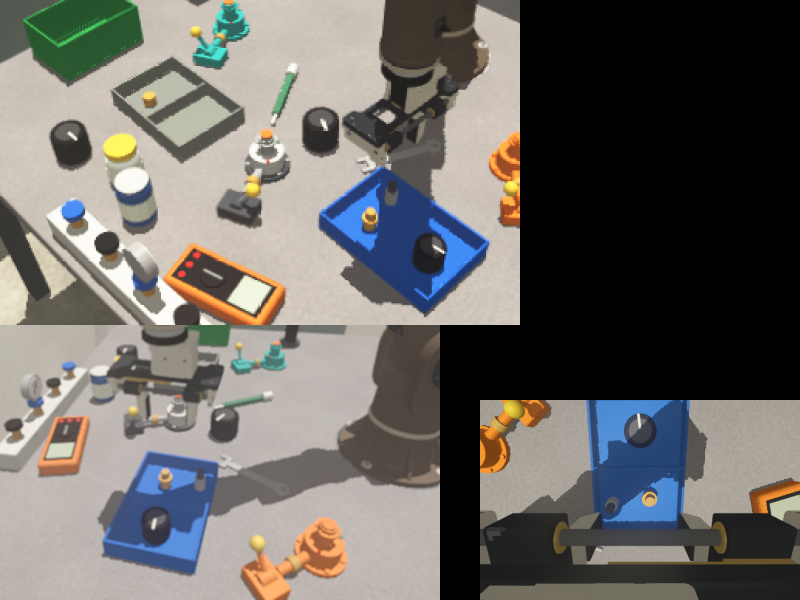

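The cap stands crown up in the empty compartment. The lever is at its +y stop, and the fittings and everything else are where they were.

```bash
python3 -c "
from cell import r
print(r.hand_in())"
```

```text
the job is handed in; nothing more can be done
None
```

The shut-off lever is at its other stop, the small black cap is unscrewed and standing crown up in the blue tray's empty compartment, nothing else looked moved in the final pictures, and the job was handed in at about 20 s of the 67 s allowed (the hand-in returned no verdict).

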